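# Shim a rocking photometer with a tapered feeler blade

## Task

The levelling foot on the photometer's front outrigger hangs clear of the bench, so the instrument rocks. Take the tapered feeler blade by its grip tab and slide it flat along the bench, nose first and straight in towards the instrument, under the middle of that foot until you feel a light but definite drag of some 3 to 4 N, stop before it jacks the foot up by more than about a millimetre, and let go of it there. Then press down on top of the boss above the foot, as you would a doorbell (5 to 10 N), to prove that it no longer sinks, and leave the blade snug under the foot with everything else on the bench undisturbed.

Things in the scene. Friction and masses are not known exactly. Their poses are not given: they have to be found in the camera images.
- photometer: white and black bench instrument, 220 x 280 mm, 111 mm high, on soft pads. Origin on the bench under the case's middle; x points from front face (x = -110 mm) to back, y along its width, z up. At y = 50 mm an arm, 30 mm wide and 30 mm clear of the bench, runs from the front face to a round boss at x = -180 mm. It rocks: the boss yields 1 mm per 3 N up or down and springs back
- boss_top (a point): centre of the boss's flat top, 60 mm above the bench, where to press; axes as the photometer's. The boss is 34 mm across, its underside 26 mm up. Below it on the same axis is the flat steel foot, 24 mm across, 6 mm thick, fast in its thread; its underside is 5.5 to 10 mm above the bench, unmeasured. Beyond it, below the arm and case, 20 mm height is free
- feeler: tapered steel feeler blade, 26 mm wide, 0.2 kg, flat on the bench. Origin on its flat underside below the middle of the grip tab; x points to the thin nose, z up. Nose at x = 130 mm, 3.5 mm thick; the top slopes up evenly (1 in 7) to 13.5 mm at x = 60 mm, then stays 13.5 mm to x = -25 mm. Friction is high: the taper holds itself when let go
- feeler_grip (a point): centre of the upright black grip tab of the feeler blade, 42 mm above its underside; the tab is 14 mm thick along the blade's y, 36 mm long along x, and its top is 62.5 mm above the underside. Axes as the blade's
- feeler_nose (a point): middle of the thin front edge of the feeler blade, at underside height. Axes as the blade's
- beaker: loose glass beaker, 64 mm across, 75 mm high, a bystander; origin under its centre
- jar: loose amber jar with white cap, 52 mm across, 65 mm high, a bystander; origin under its centre
- screwdriver: loose screwdriver lying on the bench, a bystander; x along its length

How it is judged:
By the outcome, as a careful person would: the job done as asked, in the order asked, and still so for the second after the job is handed in, with the robot touching nothing.
It also fails if it takes over 58 s, if anything falls off the work surface, if the arm or the gripper's body presses on something with over 40 N, if the wrist force passes 120 N, or if a joint passes its speed limit or range.

## Robot

A 7-joint arm with a two-finger parallel gripper is mounted at the origin on the work surface. World frame = base frame: x ahead of the robot, y to its left, z up, the work surface at z = 0. Lengths are in m, angles in rad, forces in N, time in s.
With the tool pointing down it reaches from about 0.4 to 0.85 m from the base axis. Payload 4.5 kg.
Tool frame: the origin (TCP) lies midway between the tips of the shut fingers; the grasp point (between the pads) lies 19 mm behind it; z points along the fingers, y is the direction in which the jaws open and shut (so a half turn about z gives the same grasp; the last joint's range is limited). The gripper opens to 88 mm and grips with 3 to 60 N. Pads are 18 mm wide; open, the fingers measure 123 mm over their backs; the gripper's body (75 mm by 187 mm) begins 45 mm behind the grasp point.
Start: joints at [-1.153, 0.689, -0.195, 1.565, 0.157, 0.902, -0.215], TCP at [0.234, 0.58, 0.239] pointing down, gripper open.
Joint ranges: [-3.01, 3.01], [-0.46, 2.08], [-1.47, 1.51], [0.13, 2.56], [-1, 4.14], [0.04, 2.09], [-2.66, 2.66]. Speed limits (rad/s): [2.57, 2.57, 3.14, 3.14, 3.14, 3.14, 3.14].

## Interface

Orientations are given as a unit quaternion [x, y, z, w].
In Python, from plant import get_state, snapshot, finish_job, find_in gives the robot as it stands.
- The arm moves only by the shell command python3 -m creep 'ROWS' [OPENING] [FORCE]. ROWS is JSON, one flat list of numbers, 6 for each row, row after row: the shift along the tool's x, y, z in mm, then the turn, a rotation vector about the tool's x, y, z in degrees. In form: [tx, ty, tz, wx, wy, wz, tx, ty, tz, wx, wy, wz, ...]. A call has 1 to 5 rows; each row shifts and turns the pose as measured when the row begins, along the tool's axes as they then stand; what a row does not reach is not made up. A row lasts 1/12 s, in which the tool goes at most 41.7 mm and 7.16 degrees, less where a joint would pass 70% of its speed; a pose out of reach is approached as far as the arm can. A call is refused whole if a number of a shift passes 41.7 or a number of a turn 7.16, either way. A call with a gripper value outside its range is refused whole. OPENING is the finger opening in mm, from 0 to 88.1, set as the call begins (- or left out, the last holds). The fingers move at their own pace and stop on an object; FORCE is the grip in N (left out, the last holds). Time passes only in rows, so rows that do not move let the fingers close. It gives the time, the measured TCP pose, the force and the opening at its end, in the units of the state.
- get_state(): the state, without advancing time (a new reading comes with each control period).
- snapshot(name): name is "side" or "top"; returns a dict with "color" (384x512x3 uint8, red, green, blue), "intrinsics" (3x3 intrinsics, pixels), "extrinsics" (4x4, takes a point from world to camera coordinates). Camera axes: x right, y down, z forward; pixel columns grow to the right and rows downward; lengths in m; the calibration is good to about 2 mm. A picture is of the moment at which its call begins. There is no depth.
- finish_job(): hands the job in, once; it reports no verdict.
Trained networks look in the newest picture that a camera, given by its name, has taken for a name from the list of things; names that differ only in an ending like _2 or _b are one class to them, and where a whole thing is asked for, a point or a joint stands for the part that bears it (a point fixed in the world has none). Each returns a list of dicts, best first, with "score" (0 to 1); they miss things now and then, are a little off and sometimes report something else, mostly with a low value. They report only what shows in the picture. A call takes as long as a camera call.
- find_in(thing, camera): "xy" ([column, row] in pixels, amid what is visible of it).
The state is a dict: "clock": time; "q": joint angles; "qd": joint speeds; "joint_torque": joint torques, N m; "tool_pos": TCP position; "eef_rot": TCP orientation; "contact_force": force on the tool from outside, world axes, zero at the start; "moment": the same for the moment, N m; "opening": opening from 0.0 (shut) to 1.0 (fully open).
Only numpy, scipy, OpenCV 4.12 (cv2) and the standard library are available. Lean on these libraries where they do the work, as an engineer would, in place of code of your own. Each camera call takes 0.05 s, during which the arm holds its last target.

## Working session

There is one attempt and no reset: what is moved stays moved. The work goes in short steps, Python scripts to look and compute and a shell command to move; the robot and the scene stay as the last step left them, time stands still between calls to the robot, and variables do not carry over. Pictures are saved under pics/ and viewed, and the job is handed in when it is done.

```bash
ls; mkdir -p pics; cat > h.py <<'E'
import numpy as np, cv2
from plant import get_state, snapshot, finish_job, find_in
from scipy.spatial.transform import Rotation as R
def snap(cam,fn):
    s=snapshot(cam); cv2.imwrite('pics/'+fn,s['color'][:,:,::-1]); return s
def ray(s,uv):
    K=np.array(s['intrinsics']);T=np.array(s['extrinsics'])
    d=np.linalg.inv(K)@[uv[0],uv[1],1]; Rm=T[:3,:3]; return -Rm.T@T[:3,3], Rm.T@d
def atz(s,uv,z):
    o,d=ray(s,uv); return o+d*(z-o[2])/d[2]
def proj(s,p):
    T=np.array(s['extrinsics']);c=T[:3,:3]@p+T[:3,3];k=np.array(s['intrinsics'])@c;return k[:2]/k[2]
E
python3 - <<'E'
from h import *
z={'photometer':.06,'boss_top':.06,'feeler':.0,'feeler_grip':.042,'feeler_nose':0.0,'beaker':.037,'jar':.03,'screwdriver':.01}
for cam in ['top','side']:
    s=snap(cam,cam+'0.png'); print(np.round(s['extrinsics'],3).tolist(),np.round(s['intrinsics'],1).tolist())
    for n in z:
        for f in find_in(n,cam)[:2]:
            print(cam,n,np.round(f['xy'],1),round(f['score'],2),np.round(atz(s,f['xy'],z[n]),4))
st=get_state();print(st)
E
```

```text
pics
[[-0.022, -1.0, -0.004, 0.048], [-0.991, 0.023, -0.133, 0.551], [0.133, 0.001, -0.991, 1.018], [0.0, 0.0, 0.0, 1.0]] [[366.8, 0.0, 260.3], [0.0, 366.8, 190.1], [0.0, 0.0, 1.0]]
top photometer [137.5 187. ] 0.81 [0.5662 0.3815 0.06  ]
top boss_top [133.4 189.8] 0.82 [0.5585 0.3929 0.06  ]
top feeler [321.  185.2] 0.8 [ 0.5681 -0.1456  0.    ]
top feeler [289.9 118. ] 0.59 [ 0.7778 -0.0598  0.    ]
top feeler_grip [317.9 185.3] 0.85 [ 0.562  -0.1297  0.042 ]
top beaker [292.8 119.5] 0.9 [ 0.7605 -0.065   0.037 ]
top jar [241.  124.2] 0.55 [0.752  0.0885 0.03  ]
top screwdriver [392.4 287.4] 0.73 [ 0.2685 -0.3337  0.01  ]
[[0.912, -0.409, 0.008, -0.464], [-0.264, -0.603, -0.753, 0.212], [0.313, 0.685, -0.658, 0.754], [0.0, 0.0, 0.0, 1.0]] [[346.4, 0.0, 253.6], [0.0, 346.4, 187.5], [0.0, 0.0, 1.0]]
side photometer [226.6 122.6] 0.71 [0.5807 0.3824 0.06  ]
side photometer [300.  248.7] 0.58 [ 0.5383 -0.1814  0.06  ]
side boss_top [224.9 125.4] 0.61 [0.5691 0.3679 0.06  ]
side feeler [302.2 246.9] 0.35 [ 0.5754 -0.139   0.    ]
side feeler_grip [300.8 249.9] 0.56 [ 0.547  -0.1732  0.0
[... 276 characters left out ...]
.3205  0.01  ]
{'clock': 0.9, 'q': array([-1.15321062,  0.68908928, -0.19459732,  1.5652891 ,  0.1573045 ,
        0.90248427, -0.21511483]), 'qd': array([ 0.00070158,  0.00174534,  0.00068849,  0.00099617, -0.00036791,
        0.00073555, -0.00074578]), 'joint_torque': array([ 2.44974326e-04, -5.27498353e+01, -1.26724150e+00, -1.53747851e+01,
       -5.19169250e-02, -8.39666209e-04,  3.55887744e-05]), 'tool_pos': array([0.2340115 , 0.57957529, 0.23875226]), 'eef_rot': array([1.90713952e-01, 9.81645652e-01, 5.65610993e-05, 5.53669122e-06]), 'contact_force': array([ 0.90220658, -0.14526862, -0.22290191]), 'moment': array([ 0.02180189, -0.01343759, -0.01225102]), 'opening': 0.9995311474453673}
```

View pics/top0.png

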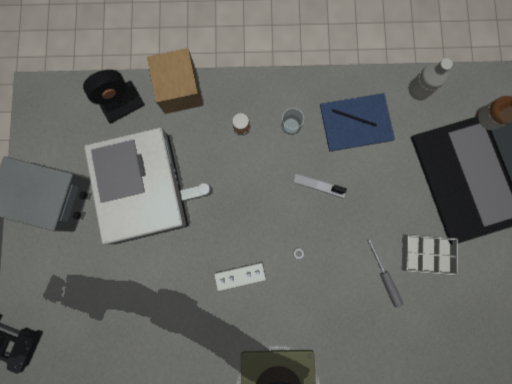

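View pics/side0.png

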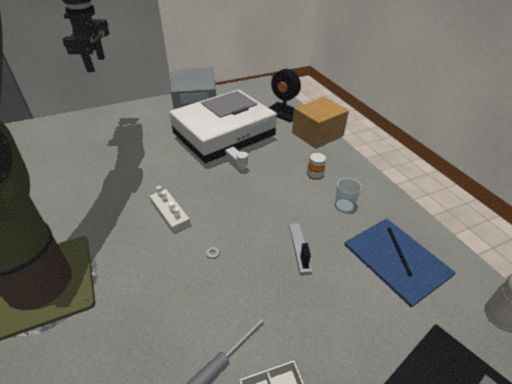

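```bash
python3 - <<'E'
import cv2
a=cv2.imread('pics/top0.png');b=cv2.imread('pics/side0.png')
cv2.imwrite('pics/top0z.png',cv2.resize(a[90:240,90:350],None,fx=3,fy=3,interpolation=cv2.INTER_CUBIC))
cv2.imwrite('pics/side0z.png',cv2.resize(b[90:280,150:380],None,fx=3,fy=3,interpolation=cv2.INTER_CUBIC))
E
```

```text
(no output)
```

View pics/top0z.png

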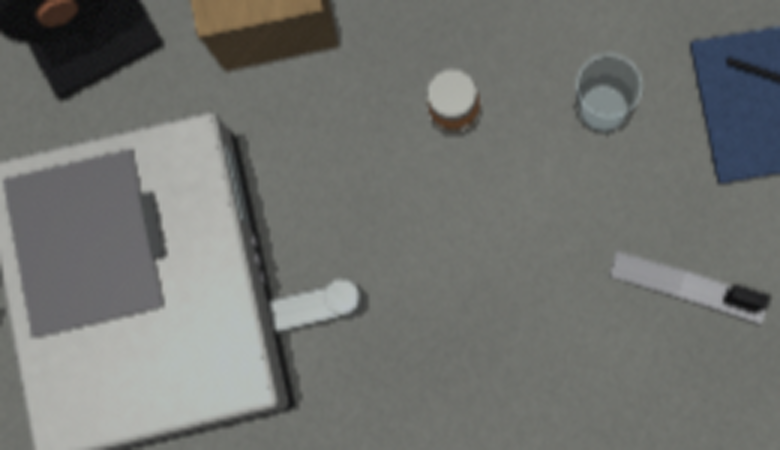

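View pics/side0z.png

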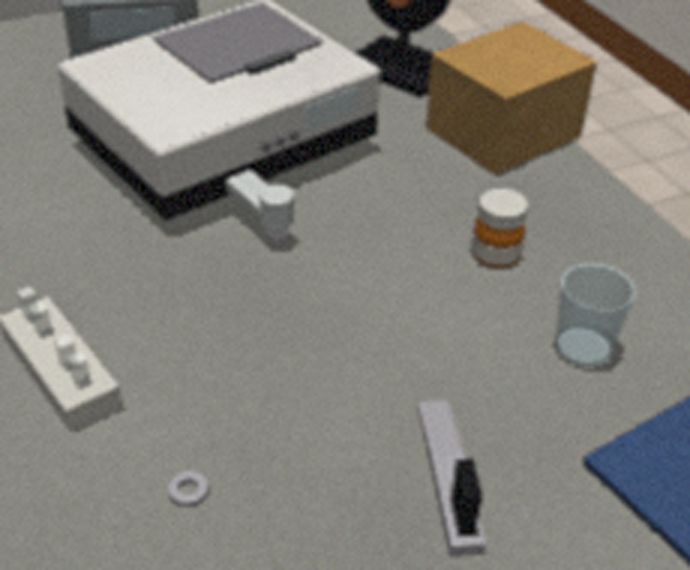

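```bash
cat > fit.py <<'E'
from h import *
from scipy.optimize import least_squares
def zz(p,o): return [o[0]+(p[0]+.5)/3-.5,o[1]+(p[1]+.5)/3-.5]
def fit(obs,x0):
    # obs: list of (snap, body pt mm, pixel)
    def f(x):
        Rz=R.from_euler('z',x[2]).as_matrix(); return np.concatenate([proj(s,Rz@(np.array(b)/1e3)+[x[0],x[1],0])-p for s,b,p in obs])
    r=least_squares(f,x0,loss='soft_l1'); return r.x,f(r.x).reshape(-1,2)
E
python3 - <<'E'
from fit import *
T=snapshot('top');S=snapshot('side'); t=(90,90);s=(150,90)
ob=[(T,(130,-13,3.5),zz((617,254),t)),(T,(130,13,3.5),zz((613,277),t)),(T,(-25,13,13.5),zz((763,322),t)),
(S,(130,13,3.5),zz((420,403),s)),(S,(130,-13,3.5),zz((446,402),s)),(S,(-25,13,0),zz((450,552),s)),(S,(-25,-13,0),zz((484,546),s))]
for o in (ob[:3],ob[3:],ob):
    x,r=fit(o,[.57,-.14,1.4]);print(np.round(x,4),np.degrees(x[2]));print(np.round(r,1).tolist())
x,_=fit(ob,x); F=x
ob=[(T,(-110,-140,111),zz((217,115),t)),(T,(-110,140,111),zz((277,403),t)),(T,(-180,50,60),zz((342,297),t)),(T,(110,-140,111),(86,146)),(T,(110,140,111),(104,241)),
(S,(-110,-140,111),zz((378,75),s)),(S,(-110,140,111),zz((160,152),s)),(S,(110,140,111),zz((62,70),s)),(S,(110,-140,111),zz((265,3),s)),(S,(-180,50,60),zz((276,192),s))]
for o in (ob[:5],ob[5:],ob):
    x,r=fit(o,[.57,.4,1.6]);print(np.round(x,4),np.degrees(x[2]));print(np.round(r,1).tolist())
    Rz=R.from_euler('z',x[2]).as_matrix();print('boss',Rz@[-.18,.05,0]+[x[0],x[1],0])
print('grip',F, 'nose',R.from_euler('z',F[2]).as_matrix()@[.13,0,0]+[F[0],F[1],0])
print(R.from_quat(get_state()['eef_rot']).as_matrix())
print('tab top',atz(T,zz((748,295),t),.0625))
print('boss top only',atz(T,zz((342,297),t),.06))
E
```

```text
[ 0.5498 -0.1903  1.2507] 71.65843730228075
[[0.3, -0.3], [-0.8, 0.3], [0.3, 0.0]]
[ 0.5515 -0.1851  1.2318] 70.57428241950807
[[-0.8, -1.4], [0.5, -1.6], [0.0, 0.4], [0.1, 1.7]]
[ 0.5497 -0.1884  1.2388] 70.97721675904842
[[-0.1, -0.7], [-1.3, -0.2], [-0.4, 0.2], [-1.1, -0.3], [0.2, -0.5], [0.2, 1.8], [0.2, 3.0]]
[0.5666 0.3771 1.7921] 102.67783456544498
[[0.1, -2.5], [2.0, 1.0], [1.6, -0.1], [-2.9, -1.6], [-1.9, 4.3]]
boss [0.55736099 0.19049131 0.        ]
[0.5639 0.3717 1.7967] 102.94111302311306
[[2.0, -2.4], [-0.9, 0.8], [-3.4, -2.6], [0.1, -2.9], [0.8, 2.6]]
boss [0.55552818 0.18511165 0.        ]
[0.5656 0.3759 1.7968] 102.9503887576947
[[0.3, -2.3], [2.6, 1.1], [2.0, -0.1], [-2.6, -1.0], [-1.1, 4.8], [1.9, -3.1], [-0.8, -0.1], [-3.2, -3.2], [0.1, -3.4], [0.8, 1.7]]
boss [0.55724306 0.18922698 0.        ]
grip [ 0.54970595 -0.18838443  1.23878613] nose [ 0.59207868 -0.06548385  0.        ]
[[-9.27225910e-01  3.74502486e-01  3.99991843e-06]
 [ 3.74502486e-01  9.27225910e-01  8.28116630e-06]
 [-6.07510639e-07  9.17649135e-06 -1.00000000e+00]]
tab top [ 0.54999531 -0.18527096  0.0625    ]
boss top only [0.55714802 0.19489894 0.06      ]
```

```bash
python3 - <<'E'
from fit import *
T=snapshot('top');S=snapshot('side'); t=(90,90);s=(150,90)
def show(n,q,z):
    q=[np.array(a) for a in q]
    for i in range(len(q)):
        d=q[(i+1)%len(q)]-q[i]; print(n,i,np.round(q[i],4),'len',round(np.linalg.norm(d)*1e3),'ang',round(np.degrees(np.arctan2(d[1],d[0])),1))
show('T',[atz(T,p,.111) for p in (zz((217,115),t),zz((277,403),t),(104,241),(86,146))],.111)
show('S',[atz(S,zz(p,s),.111) for p in ((378,75),(160,152),(62,70),(265,3))],.111)
# overlay model guess
im=T['color'][:,:,::-1].copy(); im=cv2.resize(im[90:250,70:350],None,fx=2.8,fy=2.8,interpolation=cv2.INTER_CUBIC)
im2=cv2.resize(S['color'][90:280,150:380,::-1],None,fx=3,fy=3,interpolation=cv2.INTER_CUBIC)
def dr(im,sn,pts,off,sc,c):
    P=np.array([((proj(sn,np.array(p))+.5-off)*sc-.5) for p in pts]); cv2.polylines(im,[np.round(P*16).astype(int).reshape(-1,1,2)],True,c,1,cv2.LINE_AA,4)
def both(pts,c):
    dr(im,T,pts,np.array([70,90]),2.8,c);dr(im2,S,pts,np.array([150,90]),3,c)
def body(x,pts): 
    Rz=R.from_euler('z',x[2]).as_matrix(); return [Rz@(np.array(p)/1e3)+[x[0],x[1],0] for p in pts]
x=[.566,.3755,np.radians(101)]
a=np.linspace(0,6.28,40)
for h in (111,):both(body(x,[(-110,-140,h),(-110,140,h),(110,140,h),(110,-140,h)]),(0,0,255))
both(body(x,[(-180+17*np.cos(b),50+17*np.sin(b),60) for b in a]),(0,255,0))
both(body(x,[(-110,50,60),(-180,50,60)]),(0,255,0))
f=[.5498,-.1885,np.radians(71.2)]
both(body(f,[(130,13,3.5),(130,-13,3.5),(60,-13,13.5),(-25,-13,13.5),(-25,13,13.5),(60,13,13.5)]),(0,0,255))
both(body(f,[(18,7,62.5),(18,-7,62.5),(-18,-7,62.5),(-18,7,62.5)]),(0,255,0))
cv2.imwrite('pics/ov1t.png',im);cv2.imwrite('pics/ov1s.png',im2)
E
```

```text
T 0 [0.7202 0.3007 0.111 ] len 269 ang -167.9
T 1 [0.4569 0.2443 0.111 ] len 209 ang 101.0
T 2 [0.417  0.4491 0.111 ] len 264 ang 12.7
T 3 [0.6745 0.5071 0.111 ] len 211 ang -77.5
S 0 [0.712  0.2845 0.111 ] len 261 ang -169.3
S 1 [0.4558 0.236  0.111 ] len 197 ang 103.8
S 2 [0.4089 0.4269 0.111 ] len 265 ang 13.6
S 3 [0.6665 0.489  0.111 ] len 210 ang -77.5
```

View pics/ov1t.png

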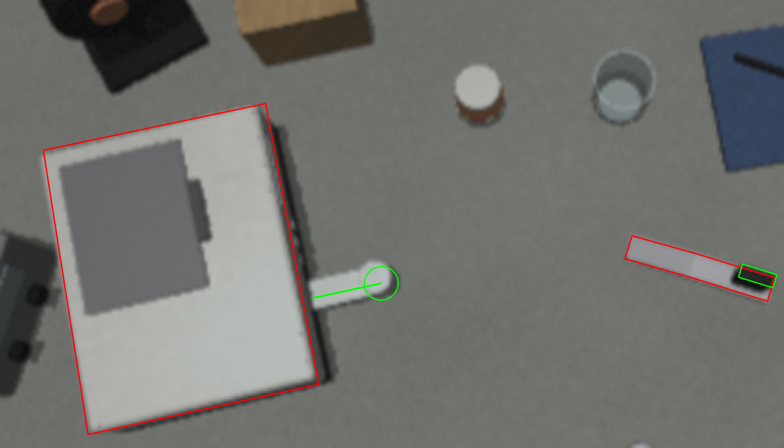

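View pics/ov1s.png

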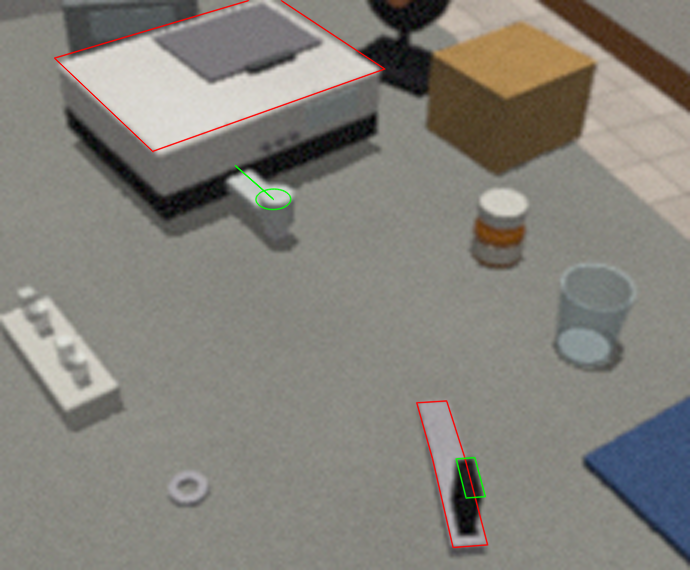

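```bash
python3 - <<'E'
from fit import *
T=snapshot('top');S=snapshot('side'); t=(90,90);s=(150,90)
def tri(a,b):
    o1,d1=ray(T,a);o2,d2=ray(S,b);d1/=np.linalg.norm(d1);d2/=np.linalg.norm(d2)
    A=np.stack([d1,-d2],1);k=np.linalg.lstsq(A,o2-o1,rcond=None)[0];p,q=o1+d1*k[0],o2+d2*k[1];return np.round((p+q)/2,4),round(np.linalg.norm(p-q)*1e3,1)
for n,a,b in [('c0',(217,115),(378,75)),('c1',(277,403),(160,152)),('boss',(342,297),(276,192)),('noseL',(617,254),(446,402)),('noseR',(613,277),(420,403)),('jarcap',(453,93),(503,203)),('tabtop',(748,295),(467,470))]:
    print(n,tri(zz(a,t),zz(b,s)))
print('c3',tri((86,146),zz((265,3),s)),'c2',tri((104,241),zz((62,70),s)))
E
```

```text
c0 (array([0.7236, 0.3044, 0.0983]), np.float64(1.4))
c1 (array([0.4577, 0.2455, 0.1047]), np.float64(1.0))
boss (array([0.5567, 0.1944, 0.063 ]), np.float64(0.1))
noseL (array([ 0.6029, -0.0703,  0.0025]), np.float64(1.2))
noseR (array([ 0.5795, -0.0652,  0.0064]), np.float64(1.9))
jarcap (array([0.7509, 0.0877, 0.0647]), np.float64(0.9))
tabtop (array([ 0.5494, -0.1844,  0.0661]), np.float64(0.3))
c3 (array([0.6771, 0.5135, 0.0984]), np.float64(1.7)) c2 (array([0.4155, 0.4566, 0.0945]), np.float64(3.3))
```

```bash
cat > plan.py <<'E'
from h import *
import sys
# python3 plan.py x y z yawdeg [stepmm]
def main(x,y,z,yaw,step=40.,n=5):
    st=get_state();p=np.array(st['tool_pos']);Rm=R.from_quat(st['eef_rot'])
    c,s=np.cos(np.radians(yaw)),np.sin(np.radians(yaw))
    Rt=R.from_matrix(np.array([[c,s,0],[s,-c,0],[0,0,-1.]]))
    t=np.array([x,y,z])
    f=st['contact_force'];print('clock',round(st['clock'],2),'p',np.round(p,4),'yaw',round(np.degrees(np.arctan2(*Rm.as_matrix()[[1,0],[0,0]])),2),'F',np.round(f,2),'open',round(st['opening'],3))
    rv=(Rm.inv()*Rt).as_rotvec(degrees=True);d=np.linalg.norm(t-p)*1e3
    print('to go mm',round(d,1),'tool axes',np.round(Rm.inv().apply(t-p)*1e3,1),'rotvec',np.round(rv,2))
    k=max(1,int(np.ceil(max(d/step,np.linalg.norm(rv)/7.0))));print('rows needed',k)
    w=(Rt*Rm.inv()).as_rotvec()/k
    out=[]
    for i in range(min(n,k)):
        Ri=R.from_rotvec(w*i)*Rm; out+=list(np.round(Ri.inv().apply((t-p)/k)*1e3,1))+list(np.round(Ri.inv().apply(w)*180/np.pi,2))
    print(' '.join(f'{v+0:g},' + ('\n' if (i+1)%6==0 else '') for i,v in enumerate(out)))
if __name__=='__main__': main(*map(float,sys.argv[1:6])) if len(sys.argv)<=6 else None
E
python3 plan.py 0.5 0.2 0.239 110
```

```text
clock 1.2 p [0.234  0.5796 0.2388] yaw 158.02 F [-0.23 -0.1  -0.21] open 0.999
to go mm 463.5 tool axes [-3.887e+02 -2.524e+02 -3.000e-01] rotvec [ 0.   -0.   48.02]
rows needed 12
-32.4, -21, 0, 0, 0, 4,
 -33.8, -18.7, 0, 0, 0, 4,
 -35, -16.3, 0, 0, 0, 4,
 -36.1, -13.8, 0, 0, 0, 4,
 -36.9, -11.3, 0, 0, 0, 4,
```

```bash
python3 -m creep '[-32,-21,0,0,0,4, -34,-19,0,0,0,4, -35,-16,0,0,0,4, -36,-14,0,0,0,4, -37,-11,0,0,0,4]' 50
python3 plan.py 0.5 0.2 0.239 110
```

```text
clock: 1.62
tool_pos: [0.3389, 0.4272, 0.2372]
eef_rot: [0.356, 0.935, 0.004, -0.005]
contact_force: [0.2, 0.8, -0.2]
opening: 0.646
clock 1.62 p [0.3389 0.4272 0.2372] yaw 138.32 F [ 0.24  0.83 -0.17] open 0.646
to go mm 278.5 tool axes [-271.3  -62.5   -5.4] rotvec [ 0.09 -0.75 28.32]
rows needed 7
-38.8, -8.9, -0.8, 0.01, -0.11, 4.05,
 -39.3, -6.2, -0.7, 0.01, -0.11, 4.05,
 -39.6, -3.4, -0.6, 0.01, -0.11, 4.05,
 -39.8, -0.6, -0.5, 0.01, -0.11, 4.05,
 -39.7, 2.2, -0.5, 0.01, -0.11, 4.05,
```

```bash
python3 -m creep '[-39,-9,-1,0,0,4, -39,-6,-1,0,0,4, -40,-3,-1,0,0,4, -40,-1,0,0,-0.5,4, -40,2,0,0,0,4]' 
python3 plan.py 0.55 -0.186 0.15 71
```

```text
clock: 2.03
tool_pos: [0.4574, 0.257, 0.2391]
eef_rot: [0.519, 0.855, 0.003, -0.001]
contact_force: [0.3, 0.7, 0.3]
opening: 0.565
clock 2.03 p [0.4574 0.257  0.2391] yaw 117.41 F [0.29 0.68 0.33] open 0.565
to go mm 461.2 tool axes [-436.3 -122.1   86.4] rotvec [ 0.09 -0.37 46.41]
rows needed 12
-36.4, -10.2, 7.2, 0.01, -0.03, 3.87,
 -37, -7.7, 7.2, 0.01, -0.03, 3.87,
 -37.4, -5.2, 7.2, 0.01, -0.03, 3.87,
 -37.7, -2.6, 7.3, 0.01, -0.03, 3.87,
 -37.7, -0.1, 7.3, 0.01, -0.03, 3.87,
```

```bash
python3 -m creep '[-36,-11,0,0,0,4, -37,-8,1,0,0,4, -38,-5,5,0,0,4, -38,-3,7,0,0,4, -38,0,7,0,0,4]' 
python3 plan.py 0.55 -0.186 0.15 71
```

```text
clock: 2.45
tool_pos: [0.5001, 0.063, 0.2197]
eef_rot: [0.667, 0.745, 0.008, 0.001]
contact_force: [0.9, 0.6, 0.9]
opening: 0.567
clock 2.45 p [0.5001 0.063  0.2197] yaw 96.34 F [0.91 0.56 0.92] open 0.567
to go mm 263.3 tool axes [-253.6   21.2   67.7] rotvec [ 0.65 -0.68 25.34]
rows needed 7
-36.2, 3, 9.7, 0.09, -0.1, 3.62,
 -35.9, 5.3, 9.7, 0.09, -0.1, 3.62,
 -35.5, 7.6, 9.8, 0.09, -0.1, 3.62,
 -35, 9.8, 9.8, 0.09, -0.1, 3.62,
 -34.2, 12, 9.9, 0.09, -0.1, 3.62,
```

```bash
python3 -m creep '[-36,3,10,0.1,-0.1,4, -36,6,10,0.1,-0.1,4, -36,8,10,0.1,-0.1,4, -35,10,10,0.1,-0.1,4, -34,13,10,0.1,-0.1,4]' 
python3 plan.py 0.55 -0.186 0.15 71
```

```text
clock: 2.87
tool_pos: [0.5366, -0.1252, 0.1686]
eef_rot: [0.792, 0.611, 0.004, 0.002]
contact_force: [0.7, -0.5, -0.2]
opening: 0.568
clock 2.87 p [ 0.5366 -0.1252  0.1686] yaw 75.32 F [ 0.74 -0.5  -0.18] open 0.568
to go mm 64.9 tool axes [-55.5  28.2  18.5] rotvec [ 0.43 -0.29  4.32]
rows needed 2
-27.7, 14.1, 9.3, 0.22, -0.15, 2.16,
 -27.2, 15.2, 9.3, 0.22, -0.15, 2.16,
```

```bash
python3 -m creep '[-28,14,9,0.2,-0.1,2.2, -27,15,9,0.2,-0.1,2.1, 0,0,0,0,0,0,0,0,0,0,0,0]' 
python3 plan.py 0.55 -0.187 0.1 71
python3 - <<'E'
from fit import *
S=snap('side','s1.png');T=snap('top','t1.png')
a=cv2.resize(T['color'][130:230,250:380,::-1],None,fx=3,fy=3,interpolation=cv2.INTER_CUBIC);b=cv2.resize(S['color'][180:290,240:370,::-1],None,fx=3,fy=3,interpolation=cv2.INTER_CUBIC)
h=max(a.shape[0],b.shape[0]);c=np.zeros((h,a.shape[1]+b.shape[1],3),np.uint8);c[:a.shape[0],:a.shape[1]]=a;c[:b.shape[0],a.shape[1]:]=b
cv2.imwrite('pics/c1.png',c)
E
```

```text
clock: 3.2
tool_pos: [0.5493, -0.2009, 0.1479]
eef_rot: [0.82, 0.572, -0.001, 0.002]
contact_force: [-0.1, 0.4, -0.2]
opening: 0.566
clock 3.2 p [ 0.5493 -0.2009  0.1479] yaw 69.85 F [-0.07  0.44 -0.21] open 0.566
to go mm 49.9 tool axes [13.5 -4.3 47.9] rotvec [ 0.15  0.27 -1.15]
rows needed 2
6.8, -2.1, 23.9, 0.08, 0.14, -0.58,
 6.7, -2, 24, 0.08, 0.14, -0.58,
```

View pics/c1.png

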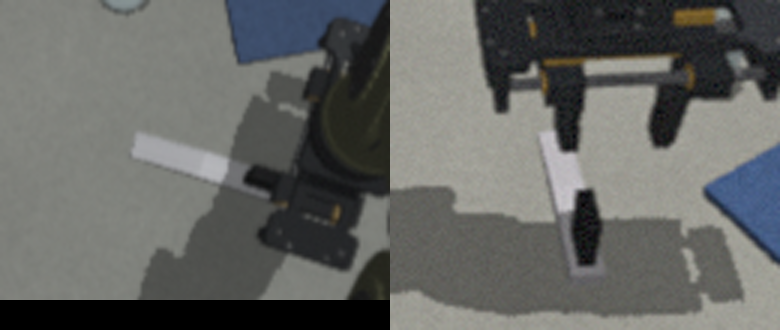

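```bash
python3 -m creep '[7,-2,24,0,0.1,-0.6,7,-2,24,0,0.1,-0.6,0,0,0,0,0,0]' 
python3 plan.py 0.55 -0.187 0.023 71
```

```text
clock: 3.55
tool_pos: [0.5527, -0.181, 0.1019]
eef_rot: [0.811, 0.585, 0.003, 0.003]
contact_force: [-0.6, 0.6, -0.2]
opening: 0.57
clock 3.55 p [ 0.5527 -0.181   0.1019] yaw 71.54 F [-0.62  0.6  -0.23] open 0.57
to go mm 79.2 tool axes [-6.6 -1.3 78.9] rotvec [ 0.46 -0.11  0.54]
rows needed 2
-3.3, -0.6, 39.5, 0.23, -0.05, 0.27,
 -3.3, -0.5, 39.5, 0.23, -0.05, 0.27,
```

```bash
python3 -m creep '[-3,-1,22,0.2,0,0.2,-2,0,20,0.2,0,0.2,-1,0,15,0,0,0,0,0,10,0,0,0,0,0,0,0,0,0]' 
python3 plan.py 0.55 -0.187 0.023 71
```

```text
clock: 3.97
tool_pos: [0.554, -0.1788, 0.0381]
eef_rot: [0.81, 0.586, 0.004, 0.0]
contact_force: [0.4, 0.2, 0.4]
opening: 0.568
clock 3.97 p [ 0.554  -0.1788  0.0381] yaw 71.81 F [0.36 0.19 0.4 ] open 0.568
to go mm 17.7 tool axes [-9.1 -1.4 15.1] rotvec [ 0.31 -0.39  0.81]
rows needed 1
-9.1, -1.4, 15.1, 0.31, -0.39, 0.81,
```

```bash
python3 -m creep '[-5,-1,7,0.2,-0.2,0.4,-4,0,7,0,0,0.2,0,0,0,0,0,0]' 
python3 plan.py 0.55 -0.187 0.023 71
python3 - <<'E'
from fit import *
S=snap('side','s2.png');T=snap('top','t2.png')
a=cv2.resize(T['color'][130:230,250:380,::-1],None,fx=3,fy=3,interpolation=cv2.INTER_CUBIC);b=cv2.resize(S['color'][180:290,240:370,::-1],None,fx=3,fy=3,interpolation=cv2.INTER_CUBIC)
h=max(a.shape[0],b.shape[0]);c=np.zeros((h,a.shape[1]+b.shape[1],3),np.uint8);c[:a.shape[0],:a.shape[1]]=a;c[:b.shape[0],a.shape[1]:]=b
cv2.imwrite('pics/c2.png',c)
E
```

```text
clock: 4.22
tool_pos: [0.552, -0.1864, 0.0259]
eef_rot: [0.813, 0.583, 0.003, 0.001]
contact_force: [0.2, -0.4, 0.3]
opening: 0.569
clock 4.22 p [ 0.552  -0.1864  0.0259] yaw 71.3 F [ 0.23 -0.36  0.26] open 0.569
to go mm 3.5 tool axes [-1.2 -1.7  2.9] rotvec [ 0.3  -0.22  0.3 ]
rows needed 1
-1.2, -1.7, 2.9, 0.3, -0.22, 0.3,
```

View pics/c2.png

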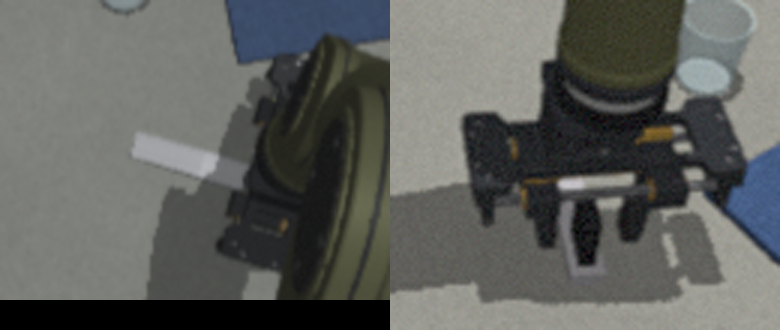

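```bash
python3 -m creep '[-1,-1.5,3,0.3,-0.2,0.2,0,0,0,0,0,0,0,0,0,0,0,0,0,0,0,0,0,0,0,0,0,0,0,0]' 10 25
python3 plan.py 0.55 -0.187 0.023 71;  python3 -m creep '[0,0,0,0,0,0,0,0,0,0,0,0,0,0,0,0,0,0]';python3 plan.py 0.55 -0.187 0.023 71
```

```text
clock: 4.73
tool_pos: [0.5518, -0.1868, 0.0249]
eef_rot: [0.814, 0.581, 0.001, 0.001]
contact_force: [0.6, 0.2, 0.0]
opening: 0.212
clock 4.73 p [ 0.5518 -0.1868  0.0249] yaw 71.1 F [0.55 0.25 0.03] open 0.212
to go mm 2.6 tool axes [-0.8 -1.6  1.9] rotvec [ 0.18 -0.05  0.1 ]
rows needed 1
-0.8, -1.6, 1.9, 0.18, -0.05, 0.1,

clock: 4.98
tool_pos: [0.5515, -0.1867, 0.0249]
eef_rot: [0.814, 0.581, 0.001, 0.001]
contact_force: [0.4, 0.2, -0.6]
opening: 0.155
clock 4.98 p [ 0.5515 -0.1867  0.0249] yaw 71.1 F [ 0.42  0.24 -0.57] open 0.155
to go mm 2.4 tool axes [-0.8 -1.3  1.9] rotvec [ 0.15 -0.05  0.1 ]
rows needed 1
-0.8, -1.3, 1.9, 0.15, -0.05, 0.1,
```

```bash
python3 plan.py 0.594 0.0235 0.0249 102.3 20
```

```text
clock 4.98 p [ 0.5515 -0.1867  0.0249] yaw 71.1 F [ 0.42  0.24 -0.57] open 0.155
to go mm 214.4 tool axes [ 2.126e+02 -2.790e+01  1.000e-01] rotvec [ 1.60e-01 -1.00e-02 -3.12e+01]
rows needed 11
19.3, -2.5, 0, 0.01, 0, -2.84,
 19.4, -1.6, 0, 0.01, 0, -2.84,
 19.5, -0.6, 0, 0.01, 0, -2.84,
 19.5, 0.4, 0, 0.01, 0, -2.84,
 19.4, 1.3, 0, 0.01, 0, -2.84,
```

```bash
python3 -m creep '[10,-1,0,0,0,-1.5,15,-2,0,0,0,-2.5,17,-1,0,0,0,-2.8]'; python3 plan.py 0.594 0.0235 0.0249 102.3 20
```

```text
clock: 5.23
tool_pos: [0.5594, -0.1487, 0.0249]
eef_rot: [0.778, 0.629, -0.0, 0.003]
contact_force: [0.9, -0.8, -0.5]
opening: 0.152
clock 5.23 p [ 0.5594 -0.1487  0.0249] yaw 77.91 F [ 0.87 -0.77 -0.5 ] open 0.152
to go mm 175.7 tool axes [175.6  -2.3  -0.7] rotvec [  0.18   0.28 -24.39]
rows needed 9
19.5, -0.3, -0.1, 0.02, 0.03, -2.71,
 19.5, 0.7, -0.1, 0.02, 0.03, -2.71,
 19.5, 1.6, -0.1, 0.02, 0.03, -2.71,
 19.4, 2.5, 0, 0.02, 0.03, -2.71,
 19.2, 3.4, 0, 0.02, 0.03, -2.71,
```

```bash
python3 -m creep '[20,0,0,0,0,-2.7,20,1,0,0,0,-2.7,20,1.5,0,0,0,-2.7,20,2.5,0,0,0,-2.7]'; python3 plan.py 0.594 0.0235 0.0249 102.3 20
```

```text
clock: 5.57
tool_pos: [0.5765, -0.0631, 0.0249]
eef_rot: [0.708, 0.706, 0.0, 0.003]
contact_force: [0.9, -1.1, -1.0]
opening: 0.16
clock 5.57 p [ 0.5765 -0.0631  0.0249] yaw 89.79 F [ 0.85 -1.08 -1.02] open 0.16
to go mm 88.3 tool axes [86.6 17.2 -0.3] rotvec [  0.25   0.31 -12.51]
rows needed 5
17.3, 3.4, -0.1, 0.05, 0.06, -2.5,
 17.2, 4.2, 0, 0.05, 0.06, -2.5,
 17, 4.9, 0, 0.05, 0.06, -2.5,
 16.7, 5.7, 0, 0.05, 0.06, -2.5,
 16.5, 6.4, 0, 0.05, 0.06, -2.5,
```

```bash
python3 -m creep '[17,3.5,0,0,0,-2.5,16,4,0,0,0,-2.5,14,5,0,0,0,-2.5,10,5,0,0,0,-2,0,0,0,0,0,0]'; python3 plan.py 0.594 0.0235 0.0249 102.3 20
python3 - <<'E'
from fit import *
S=snap('side','s3.png');T=snap('top','t3.png')
a=cv2.resize(T['color'][140:240,170:300,::-1],None,fx=3,fy=3,interpolation=cv2.INTER_CUBIC);b=cv2.resize(S['color'][130:240,200:330,::-1],None,fx=3,fy=3,interpolation=cv2.INTER_CUBIC)
h=max(a.shape[0],b.shape[0]);c=np.zeros((h,a.shape[1]+b.shape[1],3),np.uint8);c[:a.shape[0],:a.shape[1]]=a;c[:b.shape[0],a.shape[1]:]=b
cv2.imwrite('pics/c3.png',c)
E
```

```text
clock: 5.98
tool_pos: [0.5914, 0.0141, 0.0249]
eef_rot: [0.634, 0.774, 0.003, 0.001]
contact_force: [0.6, -0.4, -0.6]
opening: 0.153
clock 5.98 p [0.5914 0.0141 0.0249] yaw 101.35 F [ 0.6  -0.39 -0.61] open 0.153
to go mm 9.7 tool axes [8.7 4.3 0. ] rotvec [ 0.37 -0.11 -0.95]
rows needed 1
8.7, 4.3, 0, 0.37, -0.11, -0.95,
```

View pics/c3.png

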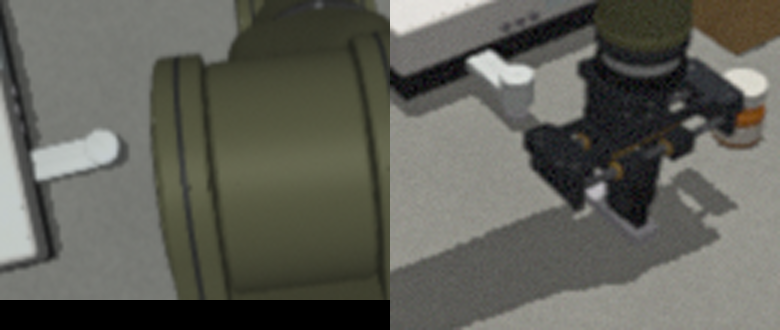

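```bash
python3 - <<'E'
from fit import *
import glob
T=snapshot('top');S=snapshot('side')
# average frames? saved ones + new
im=np.mean([cv2.imread(f).astype(float) for f in ('pics/top0.png','pics/t1.png','pics/t2.png','pics/t3.png')],axis=0)
ims=np.mean([cv2.imread(f).astype(float) for f in ('pics/side0.png','pics/s1.png','pics/s2.png')],axis=0)
a=cv2.resize(im[175:205,175:215].astype(np.uint8),None,fx=15,fy=15,interpolation=cv2.INTER_CUBIC)
b=cv2.resize(ims[140:175,220:255].astype(np.uint8),None,fx=14,fy=14,interpolation=cv2.INTER_CUBIC)[:450]
x=[.5685,.380,np.radians(102.4)]
def body(pts): 
    Rz=R.from_euler('z',x[2]).as_matrix(); return [Rz@(np.array(p)/1e3)+[B[0],B[1],0] for p in pts]
B=np.array([.557,.1944])
an=np.linspace(0,6.3,60)
def dr(img,sn,pts,off,sc,c):
    P=np.array([((proj(sn,np.array(p))+.5-off)*sc-.5) for p in pts]); cv2.polylines(img,[np.round(P*16).astype(int).reshape(-1,1,2)],False,c,1,cv2.LINE_AA,4)
for h,c in ((60,(0,200,0)),(26,(255,0,0))):
    for img,sn,off,sc in((a,T,np.array([175,175]),15),(b,S,np.array([220,140]),14)):
        dr(img,sn,body([(17*np.cos(q),17*np.sin(q),h) for q in an]),off,sc,c)
        if h==60: dr(img,sn,body([(0,0,h),(70,0,h)]),off,sc,c)
c=np.zeros((450,a.shape[1]+b.shape[1],3),np.uint8);c[:,:a.shape[1]]=a;c[:,a.shape[1]:]=b
cv2.imwrite('pics/c4.png',c[:, :790] if c.shape[1]<800 else cv2.resize(c,(800,int(450*800/c.shape[1]))))
for cam in('top','side'):
    print([(f['xy'],f['score']) for f in find_in('boss_top',cam)[:2]])
print(proj(T,[.557,.1944,.06]))
E
```

```text
[([133.8, 190.0], 0.73), ([240.1, 123.1], 0.52)]
[([221.3, 125.5], 0.63)]
[203.843866  188.7147128]
```

View pics/c4.png

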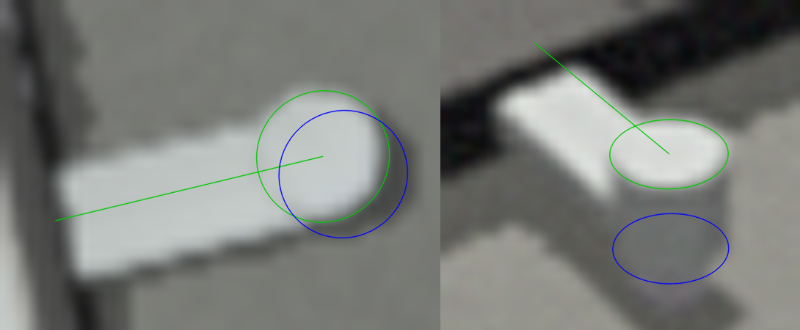

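```bash
python3 -m creep '[3,3,0,0.2,0,-0.4,3,3,0,0,0,-0.3,0,0,0,0,0,0]'; cat > ins.py <<'E'
from h import *
st=get_state();p=st['tool_pos'];Rm=R.from_quat(st['eef_rot']).as_matrix();f=np.array(st['contact_force'])
a=np.radians(102);u=np.array([np.cos(a),np.sin(a),0]);n=np.array([np.sin(a),-np.cos(a),0]);b=np.array([.559,.195,0])
print('clock',round(st['clock'],2),'dist',round((b-p)@u*1e3,1),'lat to go',round((b-p)@n*1e3,2),'z',round(p[2]*1e3,2),'rot left',round(np.degrees(np.arctan2(Rm[1,0],Rm[0,0]))-102,2),'tilt',np.round(np.degrees([Rm[2,0],Rm[2,1]]),2),'Fu',round(f@u,2),'Fn',round(f@n,2),'Fz',round(f[2],2))
E
python3 ins.py
```

```text
clock: 6.53
tool_pos: [0.5936, 0.0104, 0.0249]
eef_rot: [0.634, 0.773, -0.003, 0.0]
contact_force: [-0.3, 1.0, 0.6]
opening: 0.159
clock 6.53 dist 187.8 lat to go 4.55 z 24.94 rot left -0.77 tilt [-0.25 -0.23] Fu 1.06 Fn -0.09 Fz 0.55
```

```bash
python3 -m creep '[0,0,0,0,0,0]'>/dev/null; python3 ins.py;python3 -m creep '[0,0,0,0,0,0]'>/dev/null; python3 ins.py; python3 -m creep '[6,4,0,0,0,-0.8,0,0,0,0,0,0]'>/dev/null; python3 ins.py;python3 -m creep '[0,0,0,0,0,0]'>/dev/null; python3 ins.py
```

```text
clock 6.62 dist 187.9 lat to go 4.55 z 24.93 rot left -0.79 tilt [-0.25 -0.24] Fu -0.44 Fn -1.67 Fz 1.87
clock 6.7 dist 187.9 lat to go 4.55 z 24.94 rot left -0.8 tilt [-0.25 -0.24] Fu 0.77 Fn 0.12 Fz 1.16
clock 6.87 dist 182.7 lat to go 0.25 z 25.05 rot left 0.0 tilt [-0.3  -0.24] Fu 1.61 Fn 0.64 Fz -0.68
clock 6.95 dist 182.8 lat to go -0.02 z 25.01 rot left 0.02 tilt [-0.32 -0.22] Fu -1.06 Fn 0.78 Fz 0.42
```

```bash
python3 plan.py 0.559 0.195 0.0249 102 | head -3;  python3 -m creep '[10,0,0,-0.2,0.3,0,0,0,0,0,0,0]'>/dev/null; python3 ins.py;  python3 plan.py 0.559 0.195 0.0249 102 | head -2
```

```text
clock 6.95 p [0.597  0.0162 0.025 ] yaw 102.02 F [ 0.99 -0.87  0.42] open 0.157
to go mm 182.8 tool axes [182.8   0.   -0.9] rotvec [-0.22  0.32  0.02]
rows needed 5
clock 7.12 dist 172.3 lat to go -0.6 z 24.9 rot left -0.02 tilt [-0.02  0.06] Fu 1.85 Fn 0.06 Fz -1.26
clock 7.12 p [0.5954 0.0266 0.0249] yaw 101.98 F [-0.33  1.82 -1.26] open 0.156
to go mm 172.3 tool axes [ 1.723e+02 -6.000e-01 -1.000e-01] rotvec [ 0.06  0.02 -0.02]
```

```bash
python3 -m creep '[10,-0.3,0,0,0,0,10,-0.3,0,0,0,0,10,0,0,0,0,0,0,0,0,0,0,0]'>/dev/null; python3 ins.py;  python3 plan.py 0.559 0.195 0.0249 102 | head -2
python3 - <<'E'
from fit import *
S=snap('side','s4.png');T=snap('top','t4.png')
a=cv2.resize(T['color'][140:240,170:300,::-1],None,fx=3,fy=3,interpolation=cv2.INTER_CUBIC);b=cv2.resize(S['color'][130:240,200:330,::-1],None,fx=3,fy=3,interpolation=cv2.INTER_CUBIC)
h=max(a.shape[0],b.shape[0]);c=np.zeros((h,a.shape[1]+b.shape[1],3),np.uint8);c[:a.shape[0],:a.shape[1]]=a;c[:b.shape[0],a.shape[1]:]=b
cv2.imwrite('pics/c5.png',c)
E
```

```text
clock 7.45 dist 139.0 lat to go -0.33 z 24.88 rot left -0.03 tilt [-0.01  0.13] Fu 1.2 Fn 0.58 Fz -1.23
clock 7.45 p [0.5882 0.0591 0.0249] yaw 101.97 F [ 0.32  1.3  -1.23] open 0.155
to go mm 139.0 tool axes [ 1.39e+02 -4.00e-01 -1.00e-01] rotvec [ 0.13  0.01 -0.03]
```

View pics/c5.png

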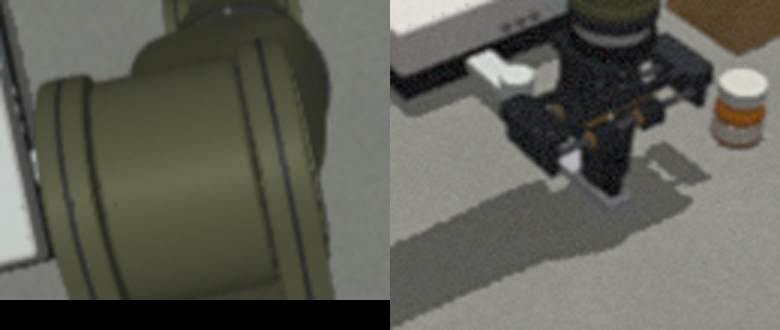

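```bash
for i in 1 2 3 4; do python3 -m creep '[3,0,0,0,0,0]'>/dev/null; python3 ins.py;done
```

```text
clock 7.63 dist 138.6 lat to go -0.12 z 24.88 rot left -0.14 tilt [-0.13  0.11] Fu -1.91 Fn -0.27 Fz -0.26
clock 7.72 dist 135.9 lat to go -0.15 z 24.9 rot left -0.16 tilt [-0.16  0.12] Fu -1.83 Fn -0.33 Fz -0.34
clock 7.8 dist 133.6 lat to go -0.05 z 24.87 rot left -0.22 tilt [-0.21  0.11] Fu -1.04 Fn 0.36 Fz -0.06
clock 7.88 dist 131.0 lat to go -0.0 z 24.87 rot left -0.28 tilt [-0.25  0.11] Fu -1.84 Fn 0.66 Fz 0.29
```

```bash
python3 -m creep '[3,0,0,0,0.25,-0.3]'>/dev/null; python3 ins.py; for i in 1 2 3 4; do python3 -m creep '[3,0,0,0,0.05,-0.05]'>/dev/null; python3 ins.py;done
```

```text
clock 7.97 dist 128.0 lat to go -0.1 z 24.87 rot left 0.02 tilt [-0.01  0.12] Fu -1.72 Fn -0.47 Fz 0.1
clock 8.05 dist 125.4 lat to go -0.08 z 24.87 rot left 0.05 tilt [0.02 0.12] Fu -1.48 Fn -0.17 Fz -0.32
clock 8.13 dist 122.4 lat to go -0.04 z 24.87 rot left 0.09 tilt [0.07 0.12] Fu -1.44 Fn 0.84 Fz 0.53
clock 8.22 dist 119.4 lat to go -0.04 z 24.88 rot left 0.13 tilt [0.11 0.12] Fu -1.22 Fn 0.66 Fz -0.12
clock 8.3 dist 116.2 lat to go -0.05 z 24.88 rot left 0.17 tilt [0.16 0.12] Fu -1.09 Fn 0.12 Fz -1.25
```

```bash
python3 -m creep '[2,0,0,0,-0.15,0.15]'>/dev/null; python3 ins.py; for i in 1 2 3 4; do python3 -m creep '[2,0,0,0,0,0]'>/dev/null; python3 ins.py;done
```

```text
clock 8.38 dist 113.9 lat to go 0.03 z 24.86 rot left 0.02 tilt [0.01 0.12] Fu -2.49 Fn 0.81 Fz -0.88
clock 8.47 dist 111.5 lat to go 0.06 z 24.86 rot left 0.02 tilt [0.01 0.11] Fu -1.63 Fn 0.23 Fz -0.28
clock 8.55 dist 109.2 lat to go 0.05 z 24.87 rot left 0.03 tilt [0.01 0.12] Fu -1.29 Fn -0.44 Fz 0.06
clock 8.63 dist 106.9 lat to go 0.04 z 24.9 rot left 0.03 tilt [0.01 0.12] Fu -0.84 Fn 0.5 Fz -0.95
clock 8.72 dist 104.7 lat to go 0.08 z 24.87 rot left 0.03 tilt [0.   0.11] Fu -0.99 Fn -0.32 Fz 0.6
```

```bash
for i in 1 2 3 4; do python3 -m creep '[1.5,0,0,0,0,0]'>/dev/null; python3 ins.py;done
```

```text
clock 8.8 dist 103.1 lat to go 0.1 z 24.87 rot left 0.04 tilt [-0.01  0.11] Fu -1.69 Fn 0.83 Fz -0.25
clock 8.88 dist 101.9 lat to go 0.13 z 24.86 rot left 0.02 tilt [-0.04  0.11] Fu -2.45 Fn 0.05 Fz 0.05
clock 8.97 dist 100.9 lat to go 0.16 z 24.87 rot left -0.0 tilt [-0.08  0.11] Fu -2.74 Fn -0.11 Fz -0.36
clock 9.05 dist 100.0 lat to go 0.22 z 24.88 rot left -0.04 tilt [-0.13  0.1 ] Fu -4.07 Fn -0.96 Fz 0.57
```

```bash
python3 -m creep '[1,0,0,0,0.1,0]'>/dev/null; python3 ins.py; for i in 1 2 3; do python3 -m creep '[0,0,0,0,0,0]'>/dev/null; python3 ins.py;done
```

```text
clock 9.13 dist 99.4 lat to go 0.29 z 24.86 rot left -0.06 tilt [-0.07  0.1 ] Fu -3.76 Fn 0.6 Fz -0.37
clock 9.22 dist 99.4 lat to go 0.26 z 24.85 rot left -0.07 tilt [-0.07  0.1 ] Fu -1.93 Fn 0.93 Fz -0.24
clock 9.3 dist 99.4 lat to go 0.24 z 24.88 rot left -0.07 tilt [-0.07  0.11] Fu -2.2 Fn 0.53 Fz -0.17
clock 9.38 dist 99.4 lat to go 0.25 z 24.9 rot left -0.08 tilt [-0.06  0.1 ] Fu -1.08 Fn 0.29 Fz -0.81
```

```bash
for i in 1 2 ; do python3 -m creep '[1.5,0,0,0,0.05,-0.05]'>/dev/null; python3 ins.py;done
```

```text
clock 9.47 dist 98.7 lat to go 0.34 z 24.87 rot left -0.06 tilt [-0.06  0.1 ] Fu -4.09 Fn -0.69 Fz -1.25
clock 9.55 dist 97.7 lat to go 0.3 z 24.88 rot left -0.04 tilt [-0.05  0.1 ] Fu -5.43 Fn -0.92 Fz -0.26
```

```bash
python3 -m creep '[0,0,0,0,0,0,0,0,0,0,0,0]'>/dev/null; python3 ins.py; python3 -m creep '[0,0,0,0,0,0,0,0,0,0,0,0,0,0,0,0,0,0,0,0,0,0,0,0]' 45; python3 ins.py
```

```text
clock 9.72 dist 97.7 lat to go 0.31 z 24.89 rot left -0.05 tilt [-0.04  0.1 ] Fu -3.51 Fn 0.29 Fz 0.22
clock: 10.05
tool_pos: [0.578, 0.1043, 0.0248]
eef_rot: [0.628, 0.778, 0.002, -0.001]
contact_force: [0.0, 0.2, -0.2]
opening: 0.438
clock 10.05 dist 92.7 lat to go 0.24 z 24.81 rot left 0.17 tilt [0.28 0.09] Fu 0.21 Fn 0.1 Fz -0.2
```

```bash
python3 -m creep '[0,0,-5,0,0,0,0,0,-10,0,0,0,0,0,-20,0,0,0,0,0,-30,0,0,0,0,0,-30,0,0,0]'; python3 ins.py
```

```text
clock: 10.47
tool_pos: [0.5732, 0.1053, 0.1192]
eef_rot: [0.627, 0.779, -0.002, -0.006]
contact_force: [0.6, -0.5, 0.1]
opening: 0.514
clock 10.47 dist 90.7 lat to go 4.77 z 119.16 rot left 0.33 tilt [ 0.43 -0.64] Fu -0.58 Fn 0.44 Fz 0.11
```

```bash
python3 -m creep '[-20,0,-30,0,0,0,-40,0,-10,0,0,0,-40,0,0,0,0,0,-40,0,0,0,0,0,-40,0,0,0,0,0]' >/dev/null;python3 -m creep '[-40,0,0,0,0,0,-30,0,0,0,0,0,0,0,0,0,0,0]' ; python3 ins.py
python3 - <<'E'
from fit import *
S=snap('side','s6.png');T=snap('top','t6.png')
a=cv2.resize(T['color'][150:230,150:280,::-1],None,fx=5,fy=5,interpolation=cv2.INTER_CUBIC);b=cv2.resize(S['color'][120:230,200:330,::-1],None,fx=5,fy=5,interpolation=cv2.INTER_CUBIC)
cv2.imwrite('pics/c6a.png',a);cv2.imwrite('pics/c6b.png',b)
E
```

```text
clock: 11.13
tool_pos: [0.6358, -0.143, 0.1753]
eef_rot: [0.622, 0.783, 0.006, 0.001]
contact_force: [0.3, -1.2, 0.7]
opening: 0.507
clock 11.13 dist 346.6 lat to go -4.84 z 175.34 rot left 1.07 tilt [0.34 0.62] Fu -1.28 Fn 0.08 Fz 0.71
```

View pics/c6a.png

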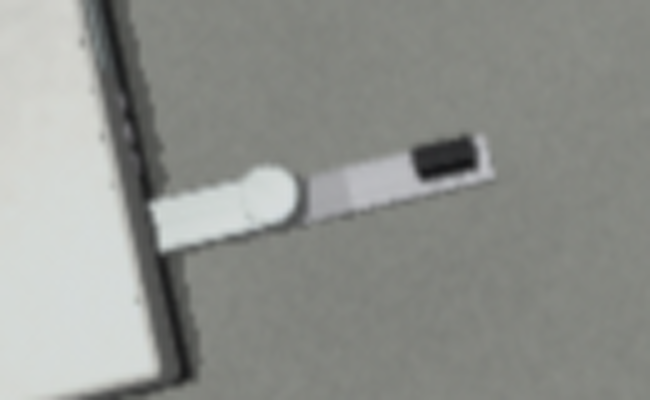

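View pics/c6b.png

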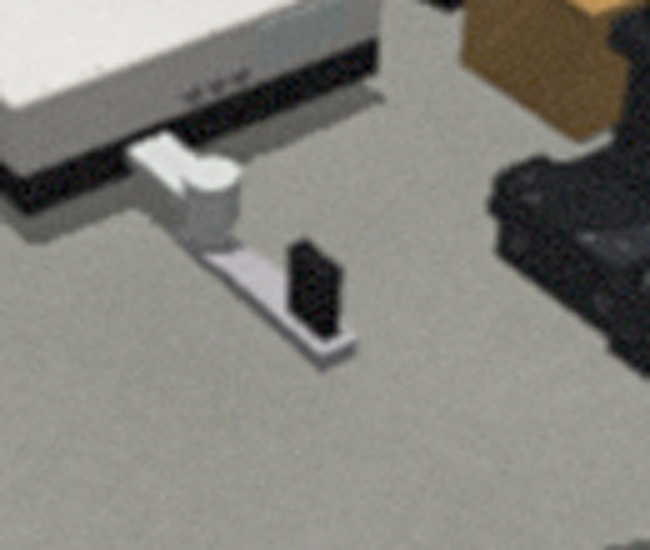

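```bash
python3 - <<'E'
from fit import *
T=snapshot('top');S=snapshot('side')
def z5(p,o):return [o[0]+(p[0]+.5)/5-.5,o[1]+(p[1]+.5)/5-.5]
t=(150,150);s=(200,120)
o=[(T,(-25,-13,13.5),z5((487,133),t)),(T,(-25,13,13.5),z5((494,178),t)),(T,(60,-13,13.5),z5((345,168),t)),(T,(60,13,13.5),z5((353,212),t)),(T,(0,0,62.5),z5((444,155),t))]
x,r=fit(o,[.58,.1,1.78]);print(np.round(x,4),np.degrees(x[2]),np.round(r,1).tolist())
b=atz(T,z5((269,195),t),.061);print('boss',b,'rel',R.from_euler('z',-x[2]).apply(b-[x[0],x[1],0])*1e3)
o=[(S,(-25,13,0),z5((322,370),s)),(S,(-25,-13,0),z5((356,350),s)),(S,(-25,13,13.5),z5((322,358),s)),(S,(-25,-13,13.5),z5((355,339),s))]
x,r=fit(o,[.58,.1,1.78]);print(np.round(x,4),np.degrees(x[2]),np.round(r,1).tolist())
b=atz(S,z5((214,175),s),.061);print('boss',b,'rel',R.from_euler('z',-x[2]).apply(b-[x[0],x[1],0])*1e3)
E
```

```text
[0.5786 0.0969 1.781 ] 102.0443750418532 [[-0.4, 0.5], [0.2, -0.0], [-0.0, 0.1], [0.3, -0.2], [-0.1, -0.4]]
boss [0.55721228 0.19549174 0.061     ] rel [100.91715488   0.29076038  61.        ]
[0.5771 0.0974 1.8661] 106.91998195769919 [[-0.1, 0.6], [-0.2, 0.6], [0.1, -0.6], [0.2, -0.7]]
boss [0.55800326 0.19182742 0.061     ] rel [95.89517729 -9.19929589 61.        ]
```

```bash
python3 -m creep '[35,-1,0,0,0,0.5,40,-1,0,0,0,0.5,40,-1,0,0,0,0,40,-1,0,0,0,0,40,0,0,0,0,0]' 0 20 >/dev/null;python3 -m creep '[40,0,0,0,0,0,35,0,0,0,0,0,25,0,0,0,0,0,10,0,0,0,0,0,0,0,0,0,0,0]' ; python3 ins.py;python3 plan.py .559 .195 .09 102
```

```text
clock: 12.17
tool_pos: [0.5478, 0.1981, 0.1805]
eef_rot: [0.61, 0.792, 0.012, -0.01]
contact_force: [0.2, -0.5, -0.5]
opening: 0.007
clock 12.17 dist -5.4 lat to go 10.26 z 180.51 rot left 2.75 tilt [1.72 0.39] Fu -0.57 Fn 0.12 Fz -0.47
clock 12.17 p [0.5478 0.1981 0.1805] yaw 104.75 F [ 0.24 -0.53 -0.47] open 0.007
to go mm 91.2 tool axes [-8.6  9.4 90.4] rotvec [ 0.35 -1.73  2.74]
rows needed 3
-2.9, 3.1, 30.1, 0.12, -0.58, 0.91,
 -2.5, 3.2, 30.1, 0.12, -0.58, 0.91,
 -2.1, 3.3, 30.2, 0.12, -0.58, 0.91,
```

```bash
python3 -m creep '[-3,3,25,0.1,-0.6,0.9,-3,3,25,0.1,-0.6,0.9,-2,3,20,0.1,-0.6,0.9,0,0,10,0,0,0,0,0,0,0,0,0]' ; python3 ins.py;python3 plan.py .559 .195 .075 102
```

```text
clock: 12.58
tool_pos: [0.5552, 0.2023, 0.1003]
eef_rot: [0.624, 0.782, 0.002, 0.0]
contact_force: [-0.5, 0.0, 0.1]
opening: 0.006
clock 12.58 dist -7.9 lat to go 2.21 z 100.32 rot left 0.82 tilt [0.14 0.18] Fu 0.12 Fn -0.47 Fz 0.13
clock 12.58 p [0.5552 0.2023 0.1003] yaw 102.82 F [-0.48  0.02  0.13] open 0.006
to go mm 26.6 tool axes [-8.   2.  25.3] rotvec [ 0.18 -0.14  0.82]
rows needed 1
-8, 2, 25.3, 0.18, -0.14, 0.82,
```

```bash
python3 -m creep '[-4,1,10,0.2,-0.1,0.8,-4,1,10,0,0,0,0,0,0,0,0,0]' ; python3 ins.py;python3 plan.py .559 .195 .075 102
python3 - <<'E'
from fit import *
S=snap('side','s7.png')
cv2.imwrite('pics/c7b.png',cv2.resize(S['color'][80:230,180:330,::-1],None,fx=4,fy=4,interpolation=cv2.INTER_CUBIC))
E
```

```text
clock: 12.83
tool_pos: [0.5591, 0.1943, 0.0803]
eef_rot: [0.629, 0.777, 0.0, -0.0]
contact_force: [0.1, -0.6, -0.9]
opening: 0.004
clock 12.83 dist 0.7 lat to go 0.1 z 80.32 rot left 0.01 tilt [0.07 0.01] Fu -0.62 Fn -0.07 Fz -0.92
clock 12.83 p [0.5591 0.1943 0.0803] yaw 102.01 F [ 0.06 -0.62 -0.92] open 0.004
to go mm 5.4 tool axes [0.7 0.1 5.3] rotvec [ 0.01 -0.07  0.01]
rows needed 1
0.7, 0.1, 5.3, 0.01, -0.07, 0.01,
```

View pics/c7b.png

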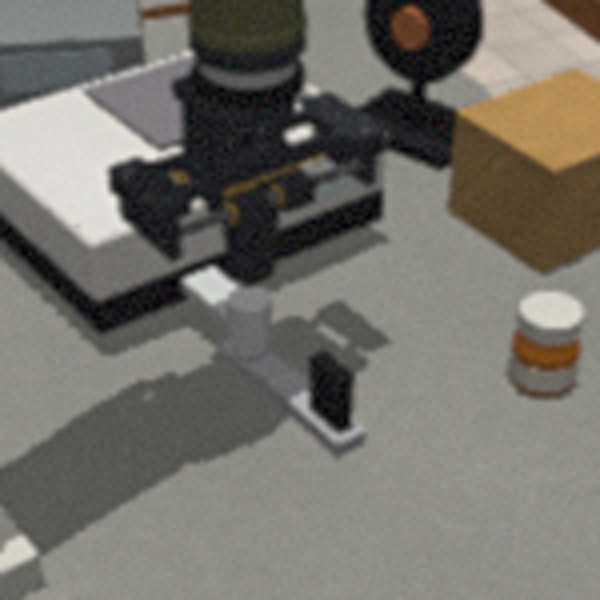

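Fingers shut, directly above the boss (boss about (249,295) in the crop, fingertips just above it). Descend slowly.

```bash
python3 -m creep '[0,0,8,0,0,0,0,0,5,0,0,0]' >/dev/null; python3 ins.py; for i in 1 2 3; do python3 -m creep '[0,0,1.5,0,0,0]' >/dev/null; python3 ins.py; done
```

```text
clock 13.05 dist 0.9 lat to go -1.77 z 69.14 rot left -0.07 tilt [0.14 0.28] Fu -0.19 Fn -0.41 Fz -0.77
clock 13.13 dist 1.0 lat to go -1.75 z 67.2 rot left -0.07 tilt [0.14 0.27] Fu 0.45 Fn 1.32 Fz 0.11
clock 13.22 dist 1.1 lat to go -1.8 z 65.57 rot left -0.08 tilt [0.15 0.28] Fu 0.23 Fn -0.23 Fz -0.06
clock 13.3 dist 1.1 lat to go -1.89 z 63.98 rot left -0.08 tilt [0.15 0.29] Fu 0.35 Fn 0.01 Fz -0.14
```

```bash
python3 -m creep '[0,-1.9,0,0,0,0]' >/dev/null; python3 ins.py; for i in 1 2 3 4; do python3 -m creep '[0,0,1,0,0,0]' >/dev/null; python3 ins.py; done
```

```text
clock 13.38 dist 1.0 lat to go -0.25 z 63.84 rot left -0.08 tilt [0.16 0.31] Fu -0.2 Fn 0.52 Fz 0.2
clock 13.47 dist 0.9 lat to go 0.06 z 62.93 rot left -0.07 tilt [0.16 0.3 ] Fu -0.52 Fn -0.4 Fz -0.03
clock 13.55 dist 0.8 lat to go 0.03 z 62.01 rot left -0.06 tilt [0.17 0.32] Fu 0.14 Fn -0.38 Fz 0.08
clock 13.63 dist 0.7 lat to go 0.03 z 61.11 rot left -0.05 tilt [0.17 0.32] Fu -0.37 Fn -1.43 Fz 5.08
clock 13.72 dist 0.8 lat to go 0.04 z 60.81 rot left -0.05 tilt [0.16 0.33] Fu -0.1 Fn -2.4 Fz 14.96
```

```bash
python3 -m creep '[0,0,0,0,0,0]' >/dev/null; python3 ins.py
```

```text
clock 13.8 dist 0.7 lat to go 0.01 z 61.29 rot left -0.05 tilt [0.17 0.34] Fu 0.07 Fn 0.33 Fz -0.12
```

```bash
for i in 1 2 3; do python3 -m creep '[0,0,0.4,0,0,0]' >/dev/null; python3 ins.py; done
```

```text
clock 13.88 dist 0.7 lat to go -0.16 z 61.14 rot left -0.05 tilt [0.17 0.37] Fu -0.92 Fn 0.03 Fz 1.71
clock 13.97 dist 0.8 lat to go -0.17 z 61.02 rot left -0.05 tilt [0.17 0.37] Fu -0.14 Fn -1.84 Fz 5.29
clock 14.05 dist 0.8 lat to go -0.15 z 60.97 rot left -0.06 tilt [0.17 0.37] Fu -0.46 Fn -1.32 Fz 6.8
```

```bash
for i in 1 2 3 4 5; do python3 -m creep '[0,0,0.4,0,0,0]' >/dev/null; python3 ins.py; done
```

```text
clock 14.13 dist 0.8 lat to go -0.14 z 61.01 rot left -0.06 tilt [0.17 0.38] Fu -0.82 Fn -1.38 Fz 5.39
clock 14.22 dist 0.8 lat to go -0.18 z 61.02 rot left -0.06 tilt [0.17 0.39] Fu -0.06 Fn -1.2 Fz 6.32
clock 14.3 dist 0.8 lat to go -0.19 z 61.01 rot left -0.06 tilt [0.18 0.39] Fu -0.49 Fn -2.24 Fz 6.18
clock 14.38 dist 0.7 lat to go -0.15 z 61.0 rot left -0.06 tilt [0.18 0.39] Fu -0.19 Fn -1.35 Fz 5.16
clock 14.47 dist 0.7 lat to go -0.16 z 60.99 rot left -0.06 tilt [0.18 0.4 ] Fu -0.35 Fn -0.82 Fz 6.47
```

```bash
for i in 1 2 3; do python3 -m creep '[0,0,0.5,0,0,0]' >/dev/null; python3 ins.py; done; python3 -m creep '[0,0,-3,0,0,0,0,0,-10,0,0,0,0,0,-25,0,0,0,0,0,-35,0,0,0,0,0,-35,0,0,0]'; python3 ins.py
```

```text
clock 14.55 dist 0.8 lat to go -0.17 z 60.95 rot left -0.07 tilt [0.18 0.4 ] Fu -0.19 Fn -0.68 Fz 7.2
clock 14.63 dist 0.8 lat to go -0.18 z 60.99 rot left -0.07 tilt [0.19 0.41] Fu 0.28 Fn -1.57 Fz 7.61
clock 14.72 dist 0.8 lat to go -0.16 z 60.98 rot left -0.07 tilt [0.19 0.41] Fu 0.11 Fn -2.21 Fz 6.73
clock: 15.13
tool_pos: [0.5539, 0.1924, 0.1662]
eef_rot: [0.63, 0.777, -0.003, -0.003]
contact_force: [0.0, -0.0, 0.2]
opening: 0.008
clock 15.13 dist 1.5 lat to go 5.52 z 166.24 rot left -0.04 tilt [ 0.05 -0.47] Fu -0.06 Fn 0.03 Fz 0.16
```

```bash
python3 -m creep '[-30,0,-10,0,0,0,-40,0,0,0,0,0,-40,0,0,0,0,0,-40,0,0,0,0,0,-40,0,0,0,0,0]' >/dev/null;python3 -m creep '[-40,0,0,0,0,0,-35,0,0,0,0,0,0,0,0,0,0,0,0,0,0,0,0,0]' ; python3 ins.py
python3 - <<'E'
from fit import *
S=snap('side','s8.png');T=snap('top','t8.png')
a=cv2.resize(T['color'][150:230,150:280,::-1],None,fx=5,fy=5,interpolation=cv2.INTER_CUBIC)
cv2.imwrite('pics/c8a.png',a)
E
```

```text
clock: 15.88
tool_pos: [0.6191, -0.0729, 0.1896]
eef_rot: [0.626, 0.78, 0.007, 0.004]
contact_force: [-0.2, 0.8, -0.4]
opening: 0.0
clock 15.88 dist 274.5 lat to go -3.12 z 189.62 rot left 0.44 tilt [0.14 0.92] Fu 0.85 Fn -0.03 Fz -0.42
```

View pics/c8a.png

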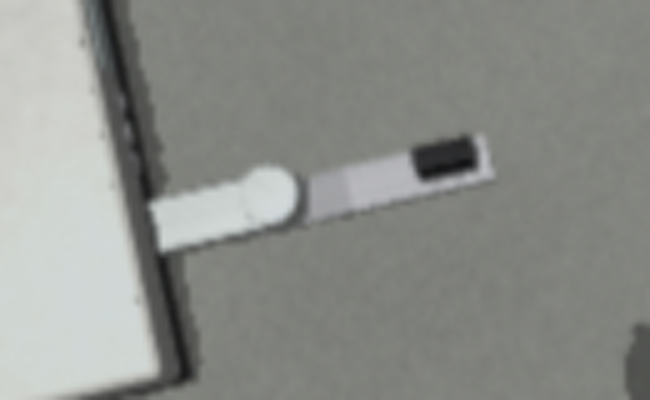

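View pics/s8.png

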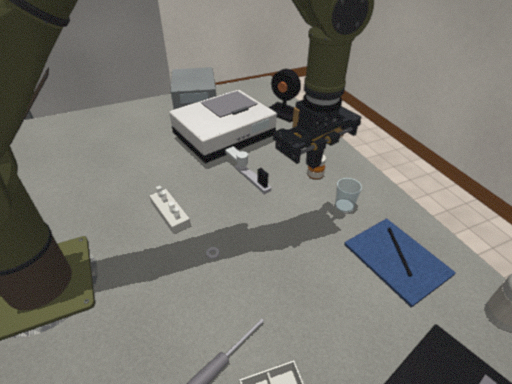

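The blade sits unchanged under the foot: boss at (269,195) in the crop, tail at (490,155), both as before the press. The jar (317,163), beaker (347,195) and screwdriver (216,367) have not moved, and the robot is clear of everything.

```bash
python3 -c "
from plant import finish_job
print(finish_job())"
```

```text
the job is handed in; nothing more can be done
None
```

The feeler blade is under the front foot, the boss no longer sinks when pressed, and the job is handed in at about 16 s of the 58 s. One check fell outside the brief: the first press on the boss overshot to about 15 N.

- **Inserting the blade:** I gripped it by the tab and slid it along the bench, nose first along the outrigger's axis. Resistance from the foot began about 103 mm short of the boss axis, measured from the tool tip to the boss. I stopped at 97.7 mm, where the last reading was 5.4 N. That is about 5 N allowing for noise, and about 3.5 N of it is foot drag once the 1.5 N of free sliding is taken off. The wedge travel implies the foot rose about 0.8 mm.
- **Letting go:** The unloaded arm sprang about 5 mm forward between the opened fingers. The top picture puts the blade's grip tab about 101 mm from the boss axis, so the blade was not pushed further in. It was within 1 mm of the foot's middle and in line with the arm.
- **Pressing the boss:** The 15 N overshoot lasted for one reading, about 0.1 s, and came from too large a step. I backed off and pressed again, holding 5 to 7.6 N for about 0.75 s. The boss stayed at 61.0 mm within about 0.05 mm, where an unsupported one would have sunk about 2 mm.
- **Final pictures:** The blade and boss had not moved since before the press. The jar, beaker and screwdriver were in place, and the robot was touching nothing.

One camera check disagreed. A rough fit of the blade from the side camera gave about 5° of yaw and 9 mm to one side. I set it aside because it used only the four corners of the blade's short tail end, while the top view and the robot's own position agreed with each other.

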